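# Snap the spares box shut side after side

### The arm

A 6-joint arm with a two-finger parallel gripper is mounted at the origin on the work surface. World frame = base frame: x ahead of the robot, y to its left, z up, the work surface at z = 0. Lengths are in m, angles in degrees, forces in N, time in s.
With the tool pointing down it reaches from about 0.4 to 0.825 m from the base axis. Payload 7 kg.
Tool frame: the origin (TCP) lies between the finger pads; the fingertips stand 11 mm ahead of it and the grasp point (between the pads) lies 8 mm behind it; z points along the fingers, y is the direction in which the jaws open and shut (so a half turn about z gives the same grasp; the last joint's range is limited). The gripper opens to 88 mm and grips with 3 to 60 N. Pads are 19 mm wide; open, the fingers measure 130 mm over their backs; the gripper's body (78 mm by 193 mm) begins 47 mm behind the grasp point.
Start: joints at [-52.993, 20.546, 0.682, 0, -70.136, -16.507], TCP at [0.236, -0.632, 0.238] pointing down, gripper open.
Joint ranges: [-176.03, 176.03], [-82.01, 121.73], [-58.28, 71.71], [-173.87, 95.51], [-174.79, -0.11], [-173.66, 173.66]. Speed limits (degrees/s): [136.94, 136.94, 172.46, 180, 180, 180].

### API

Orientations are given as [roll, pitch, yaw] about the fixed x, y, z axes, in that order (R = Rz(yaw) Ry(pitch) Rx(roll)).
In Python, from plant import r gives the robot as it stands.
- The arm moves only by the shell command python3 -m inch 'ROWS' [OPENING] [FORCE]. ROWS is JSON, a list of rows, each an object of numbers: "x", "y", "z": the shift along the tool's x, y, z as a fraction of full scale; "yaw": the turn about the tool's z as a fraction of full scale. In form: [{"x": .., "y": .., "z": .., "yaw": ..}, ...]. A call has 1 to 5 rows; each row shifts and turns the pose as measured when the row begins, along the tool's axes as they then stand; what a row does not reach is not made up. Full scale, the value 1, is 0.025 m for a shift and 4 degrees for a turn. A row lasts 1/12 s, in which the tool goes at most 41.7 mm and 7.16 degrees, less where a joint would pass 70% of its speed; a pose out of reach is approached as far as the arm can. A call with a number of a shift or a turn outside -1 to 1 is refused whole. A call with a gripper value outside its range is refused whole. OPENING is the opening, from -1 (shut) to 1 (fully open), set as the call begins (- or left out, the last holds). The fingers move at their own pace and stop on an object; FORCE is the grip in N (left out, the last holds). Time passes only in rows, so rows that do not move let the fingers close. It gives the time, the measured TCP pose, the force and the opening at its end, in the units of the state.
- r.get_state(): the state, without advancing time (a new reading comes with each control period).
- r.capture(name): name is "side" or "top" or "wrist"; returns (picture, depth): 480x640x3 uint8, red, green, blue; 480x640 float32, m along the optical axis (not along the pixel's ray), 0 where there is no reading.
- r.camera_info(name): a dict with "mtx" (3x3 intrinsics, pixels), "pose" (4x4, takes a point from camera to world coordinates). Camera axes: x right, y down, z forward; pixel columns grow to the right and rows downward; lengths in m; the calibration is good to about 2 mm. A picture is of the moment at which its call begins: read the wrist's pose just before it. camera_info takes no time and is no camera call; for the wrist camera it gives the pose at the moment of the call.
- r.close_job(): hands the job in, once; it reports no verdict.
The state is a dict: "time_s": time; "joints": joint angles; "qd": joint speeds; "joint_torque": joint torques, N m; "tcp_pos": TCP position; "eef_rot": TCP orientation; "contact_force": force on the tool from outside, world axes, zero at the start; "moment": the same for the moment, N m; "gripper_width": finger opening in m.
Only numpy, scipy, OpenCV 4.12 (cv2) and the standard library are available. Lean on these libraries where they do the work, as an engineer would, in place of code of your own. Each camera call takes 0.05 s, during which the arm holds its last target. There are 200 camera calls.

### The job

The lid of the clear spares box in front of the key organiser is only resting on it: press its rim down with your fingertips, one side after the other, until all four sides click fully shut. Start at the side with the orange tab and go round clockwise as seen from above. Keep the box standing about where it is (don't lift it or push it away), and leave the other things alone.

Things in the scene. Friction and masses are not known exactly. Their poses are not given: they have to be found in the camera images.
- snapbox: Loose clear box, 0.5 kg, with a snap lid 124 (x) by 174 (y) mm: white middle and corners, blue rim. Origin: centre of its underside; z up, -x towards the side with the orange tab. Lid corners lie 70 mm above the table, the sunken middle panel (84 by 134 mm) 62 mm. Each side has its own rim section; a red seal shows under one that is up. Only press it: no lifting or shoving.
- snap_tab (a joint): Snap of the rim section on the long side with the orange tab (the box's -x side). Slides straight down, in m: 0 = up (open, 6 mm above the lid's corners), 0.006 = clicked shut (level with them). Resists with 8 N at first, less as it sinks, snaps over at 0.003, then pulls itself home and stays; let go earlier it springs back up.
- snap_tab_top (a point): Centre of the top face of the rim section on the long side with the orange tab (the box's -x side): a blue strip 120 mm long, 19 mm wide, its length along the box's y axis; the point lies 9.5 mm in from the lid's outer edge and moves with the section (76 mm above the table when up, 70 mm when shut). An orange tab 34 mm wide sticks out 12 mm beyond its outer edge.
- snap_2 (a joint): Snap of the rim section on the short side next in clockwise order from the tab, seen from above (the box's +y side). Slides straight down, in m: 0 = up (open, 6 mm above the lid's corners), 0.006 = clicked shut (level with them). Resists with 8 N at first, less as it sinks, snaps over at 0.003, then pulls itself home and stays; let go earlier it springs back up.
- snap_2_top (a point): Centre of the top face of the rim section on the short side next in clockwise order from the tab, seen from above (the box's +y side): a blue strip 70 mm long, 19 mm wide, its length along the box's x axis; the point lies 9.5 mm in from the lid's outer edge and moves with the section (76 mm above the table when up, 70 mm when shut).
- snap_3 (a joint): Snap of the rim section on the long side opposite the tab (the box's +x side). Slides straight down, in m: 0 = up (open, 6 mm above the lid's corners), 0.006 = clicked shut (level with them). Resists with 8 N at first, less as it sinks, snaps over at 0.003, then pulls itself home and stays; let go earlier it springs back up.
- snap_3_top (a point): Centre of the top face of the rim section on the long side opposite the tab (the box's +x side): a blue strip 120 mm long, 19 mm wide, its length along the box's y axis; the point lies 9.5 mm in from the lid's outer edge and moves with the section (76 mm above the table when up, 70 mm when shut).
- snap_4 (a joint): Snap of the rim section on the remaining short side (the box's -y side). Slides straight down, in m: 0 = up (open, 6 mm above the lid's corners), 0.006 = clicked shut (level with them). Resists with 8 N at first, less as it sinks, snaps over at 0.003, then pulls itself home and stays; let go earlier it springs back up.
- snap_4_top (a point): Centre of the top face of the rim section on the remaining short side (the box's -y side): a blue strip 70 mm long, 19 mm wide, its length along the box's x axis; the point lies 9.5 mm in from the lid's outer edge and moves with the section (76 mm above the table when up, 70 mm when shut).
- padlock: Brass padlock lying flat near the box, about 68 by 42 mm, 18 mm high; origin under its middle. Leave alone.
- folding_rule: Closed yellow folding rule, 235 by 30 mm, 14 mm high, lying along its own x near the side of the box opposite the tab; origin under its middle. Leave alone.
- tag_key: Steel key on a round wooden tag, about 100 by 38 mm, 6 mm high, lying near the box; origin under its middle, x towards the key's tip. Leave alone.
- tealight: Green glass tealight holder, 68 mm across, 55 mm high, on the ledge of the organiser; origin under its middle. Leave alone.
- lint_roller: Lint roller lying on the ledge, travel size, 130 mm long, 48 mm high, red handle, white roll; origin on its underside where the roll meets the handle. Leave alone.
- coin_tray: Cork coin tray, 90 by 75 mm, 18 mm high, on the ledge; origin under its middle. Leave alone.
- organiser: Fixed light ash key organiser at the left side of the table, 140 mm deep (x), 360 mm wide (y), 240 mm high, its front (-x) facing the middle of the table, its lower drawer sometimes a little open, sticking out up to 20 mm plus a 15 mm knob. Origin: centre of its underside.
There are look-alikes about, which are no part of the job. There is more than one size of the snapbox; the job needs the middle-sized.

How it is judged:
By the outcome, as a careful person would: the job done as asked, in the order asked, and still so for the second after the job is handed in, with the robot touching nothing.
It also fails if it takes over 54 s, if anything falls off the work surface, if the arm or the gripper's body presses on something with over 40 N, if the wrist force passes 120 N, or if a joint passes its speed limit or range.

## Working session

There is one attempt and no reset: what is moved stays moved. The work goes in short steps, Python scripts to look and compute and a shell command to move; the robot and the scene stay as the last step left them, time stands still between calls to the robot, and variables do not carry over. Pictures are saved under pics/ and viewed, about 8 in all and at most 12, crops included, and the job is handed in when it is done.

```bash
ls; mkdir -p pics
python3 - <<'E'
from plant import r
import cv2,numpy as np
s=r.get_state();print(s)
for n in("top","side"):
    p,d=r.capture(n);cv2.imwrite(f"pics/{n}0.png",p[:,:,::-1]);np.savez(f"{n}0.npz",p=p,d=d);i=r.camera_info(n);print(n,i["mtx"],i["pose"])
E
```

```text
pics
{'time_s': 0.0, 'joints': array([-5.29923306e+01,  2.05937088e+01,  6.33305598e-01, -2.20564946e-02,
       -7.01366941e+01, -1.65053781e+01]), 'qd': array([ 0.07379983,  0.06881158,  0.0274063 , -0.02690869, -0.0127604 ,
       -0.0673188 ]), 'joint_torque': array([ 5.94085723e-04, -5.82719815e+01,  2.93070334e+01,  6.99805006e+00,
        6.90027126e-03, -1.55395710e-04]), 'tcp_pos': array([ 0.23621214, -0.63180199,  0.23658737]), 'eef_rot': array([ 1.79901013e+02, -7.70898324e-03, -1.59505214e+02]), 'contact_force': array([ 0.04928924, -0.85165209, -0.09851095]), 'moment': array([-0.03726696,  0.02535455, -0.04197697]), 'gripper_width': 0.08762661707697829}
top [[496.96231737   0.         325.21582719]
 [  0.         496.96231737 236.20405017]
 [  0.           0.           1.        ]] [[-8.64594002e-03 -9.81612425e-01  1.90688999e-01  2.72382208e-01]
 [-9.99962331e-01  8.34162594e-03 -2.39851630e-03  1.12269581e-01]
 [ 7.63757095e-04 -1.90702554e-01 -9.81647571e-01  1.33532529e+00]
 [ 0.00000000e+00  0.00000000e+00  0.00000000e+00  1.00000000e+00]]
side [[435.33131629   0.         316.31120471]
 [  0.         435.33131629 240.88681186]
 [  0.           0.           1.        ]] [[-0.95057328 -0.21333562  0.22560662  0.32626816]
 [-0.310318    0.67762169 -0.66673202  0.71578141]
 [-0.01063825 -0.70378744 -0.71033095  0.78751666]
 [ 0.          0.          0.          1.        ]]
```

View pics/top0.png

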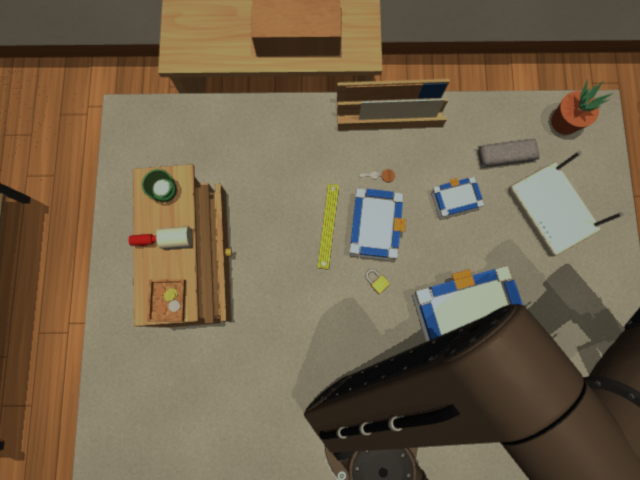

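View pics/side0.png

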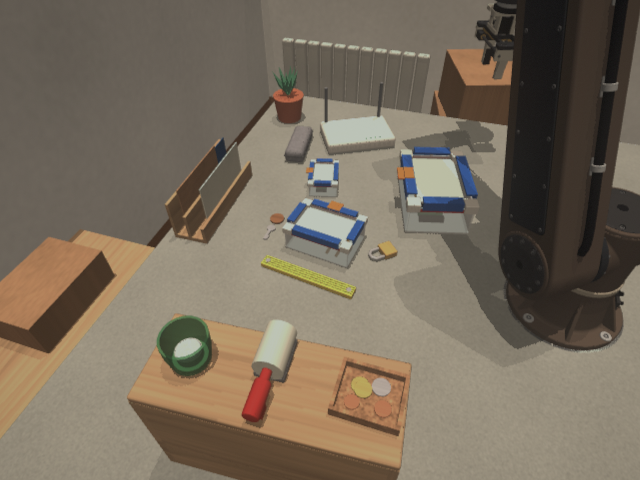

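Top view: the middle box is centred near pixel (377,224), with its tab on the right at (400,226), i.e. towards world -y. The small box (458,197) and the large one (468,300) are look-alikes. The side view agrees, with the box at (326,230).

```bash
cat > h.py <<'E'
import numpy as np
from plant import r
def ray(n,uv,z,info=None):
    i=info or r.camera_info(n);K,T=i["mtx"],i["pose"]
    uv=np.atleast_2d(uv).astype(float);d=np.c_[uv,np.ones(len(uv))]@np.linalg.inv(K).T@T[:3,:3].T
    o=T[:3,3];return o+d*((z-o[2])/d[:,2])[:,None]
E
python3 - <<'E'
from h import *
import cv2
p=np.load("top0.npz");d=p["d"];p=p["p"]
hsv=cv2.cvtColor(p,cv2.COLOR_RGB2HSV)
roi=np.zeros((480,640),np.uint8);roi[180:270,340:412]=1
blue=((cv2.inRange(hsv,(100,120,60),(130,255,255))>0)&(roi>0)).astype(np.uint8)
n,l,st,c=cv2.connectedComponentsWithStats(blue)
for k in range(1,n):
    if st[k,4]>40:
        yx=np.argwhere(l==k)[:,::-1]; w=ray("top",yx,.076)[:,:2].astype(np.float32)
        print(st[k],cv2.minAreaRect(w),np.median(d[l==k]))
ys=np.argwhere(blue>0)[:,::-1]
print("all",cv2.minAreaRect(ray("top",ys,.076)[:,:2].astype(np.float32)))
o=((cv2.inRange(hsv,(8,150,120),(22,255,255))>0)&(roi>0))
yx=np.argwhere(o)[:,::-1];print("tab",len(yx),ray("top",yx,.074).mean(0))
i=r.camera_info("top")
for nm,(a,b,e,f) in dict(mid=(368,388,205,240)).items():
    vv,uu=np.mgrid[e:f,a:b];D=d[e:f,a:b];P=np.c_[uu.ravel()*D.ravel(),vv.ravel()*D.ravel(),D.ravel()]@np.linalg.inv(i["mtx"]).T@i["pose"][:3,:3].T+i["pose"][:3,3];print(nm,np.median(P,0))
cv2.imwrite("pics/c1.png",cv2.resize(p[170:310,300:440,::-1],(780,780),interpolation=cv2.INTER_CUBIC)[:600])
E
```

```text
[367 189  26   9 171] ((0.6304733753204346, -0.034322552382946014), (0.06699591875076294, 0.017762666568160057), 82.92676544189453) 1.3043791
[351 198  11  44 287] ((0.5609714984893799, 0.028232770040631294), (0.016826406121253967, 0.11701434850692749), 82.7181625366211) 1.2910388
[395 203   7  14  88] ((0.5864128470420837, -0.08129875361919403), (0.015664290636777878, 0.03538712486624718), 87.83866882324219) 1.29597
[392 231   8  16 103] ((0.5091699957847595, -0.0716824010014534), (0.016921179369091988, 0.04024375602602959), 81.05902099609375) 1.2811997
[361 247  27  10 190] ((0.4760505259037018, -0.015023548156023026), (0.06734480708837509, 0.018690476194024086), 83.07038879394531) 1.2747158
all ((0.5531283020973206, -0.024173617362976074), (0.12278205156326294, 0.17393505573272705), 82.7181625366211)
tab 131 [ 0.55414213 -0.08201312  0.074     ]
mid [ 0.55605236 -0.02812678  0.06243517]
```

View pics/c1.png

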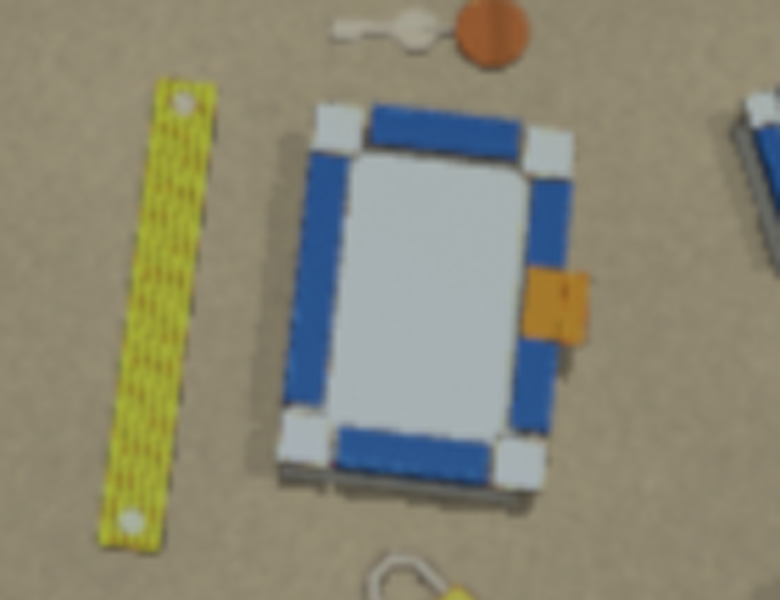

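The measurements fit: lid 123 x 174 mm, middle panel at z = 62 mm, centre (0.553, -0.024). Box +x points along 82.9° in the world. I'll turn the tool so that tool x = box y and tool y = box x, with the fingers shut.

```bash
cat >> h.py <<'E'
def rem(pt):
    """remaining shift from TCP to world point, in units of 25 mm along tool axes; yaw in 4 deg"""
    from scipy.spatial.transform import Rotation as R
    s=r.get_state();M=R.from_euler("xyz",s["eef_rot"],degrees=True).as_matrix()
    e=(172.9-s["eef_rot"][2]+180)%360-180
    print("t",round(s["time_s"],2),"tcp",s["tcp_pos"].round(4),"rot",s["eef_rot"].round(2),"F",s["contact_force"].round(1),"rows",(M.T@(np.array(pt)-s["tcp_pos"])/.025).round(2),"yaw",round(-e/4,2))
C=np.array([.5531,-.0242]);X=np.array([.124,.992]);Y=np.array([-.992,.124])
S={1:C-.0525*X,2:C+.0775*Y,3:C+.0525*X,4:C-.0775*Y}
E
python3 -m inch '[{"yaw":1},{"yaw":1},{"yaw":1},{"yaw":1},{"yaw":1}]' -1 20
python3 -m inch '[{"yaw":1},{"yaw":0.9},{"yaw":0},{"y":1,"x":-0.4},{"y":1,"x":-0.4}]'
python3 -c 'from h import *; rem([*S[1],.12])'
```

```text
t 0.1 tcp [ 0.2362 -0.6319  0.2367] rot [ 1.7991e+02 -1.0000e-02 -1.5951e+02] F [ 0.3 -0.2 -0.3] rows [-19.41  16.46   4.69] yaw 6.9validation failed for argument at $[0]...
validation failed for argument at $[0]...
```

```bash
python3 -m inch '[{"x":0,"y":0,"z":0,"yaw":1},{"x":0,"y":0,"z":0,"yaw":1},{"x":0,"y":0,"z":0,"yaw":1},{"x":0,"y":0,"z":0,"yaw":1},{"x":0,"y":0,"z":0,"yaw":1}]' -1 20
python3 -c 'from h import *; rem([*S[1],.12])'
```

```text
time_s: 0.52
tcp_pos: [0.2357, -0.6306, 0.2338]
eef_rot: [179.7, -0.2, 179.8]
contact_force: [-0.2, -0.7, 0.7]
gripper_width: 0.06
t 0.52 tcp [ 0.2357 -0.6306  0.2338] rot [ 1.7966e+02 -1.7000e-01  1.7975e+02] F [-0.2 -0.7  0.7] rows [-12.35  22.2    4.65] yaw 1.71
```

```bash
python3 -m inch '[{"x":0,"y":0,"z":0,"yaw":0.9},{"x":0,"y":0,"z":0,"yaw":0.8},{"x":-0.4,"y":1,"z":0,"yaw":0},{"x":-0.4,"y":1,"z":0,"yaw":0},{"x":-0.4,"y":1,"z":0,"yaw":0}]'
python3 -m inch '[{"x":-0.4,"y":1,"z":0,"yaw":0},{"x":-0.4,"y":1,"z":0,"yaw":0},{"x":-0.4,"y":1,"z":0,"yaw":0},{"x":-0.4,"y":1,"z":0,"yaw":0},{"x":-0.4,"y":1,"z":0,"yaw":0}]'
python3 -c 'from h import *; rem([*S[1],.12])'
```

```text
time_s: 0.93
tcp_pos: [0.2731, -0.5605, 0.2296]
eef_rot: [179.4, -0.5, 171.9]
contact_force: [-0.3, 0.1, 0.8]
gripper_width: 0.0268
time_s: 1.35
tcp_pos: [0.3411, -0.4373, 0.2278]
eef_rot: [179.2, -0.7, 171.8]
contact_force: [0.3, -0.1, -0.6]
gripper_width: 0.0005
t 1.35 tcp [ 0.3411 -0.4373  0.2278] rot [179.24  -0.71 171.79] F [ 0.3 -0.1 -0.6] rows [-6.13 15.41  4.44] yaw -0.28
```

```bash
python3 -m inch '[{"x":-0.4,"y":1,"z":0.1,"yaw":0},{"x":-0.4,"y":1,"z":0.1,"yaw":0},{"x":-0.4,"y":1,"z":0.1,"yaw":0},{"x":-0.4,"y":1,"z":0.1,"yaw":0},{"x":-0.4,"y":1,"z":0.1,"yaw":0}]'
python3 -m inch '[{"x":-0.4,"y":1,"z":0.1,"yaw":0},{"x":-0.4,"y":1,"z":0.1,"yaw":0},{"x":-0.4,"y":1,"z":0.1,"yaw":0},{"x":-0.4,"y":1,"z":0.1,"yaw":0},{"x":-0.4,"y":1,"z":0.1,"yaw":-0.3}]'
python3 -m inch '[{"x":-0.4,"y":1,"z":0.1,"yaw":0},{"x":-0.4,"y":1,"z":0.1,"yaw":0},{"x":-0.4,"y":1,"z":0.1,"yaw":0},{"x":-0.2,"y":0.7,"z":0.1,"yaw":0},{"x":0,"y":0,"z":0,"yaw":0}]'
python3 -c 'from h import *; rem([*S[1],.12])'
```

```text
time_s: 1.77
tcp_pos: [0.41, -0.3138, 0.2153]
eef_rot: [179.2, -0.8, 171.8]
contact_force: [1.1, -0.8, -0.4]
gripper_width: 0.0001
time_s: 2.18
tcp_pos: [0.4785, -0.19, 0.2026]
eef_rot: [179.1, -0.8, 172.9]
contact_force: [0.4, -0.5, 0.2]
gripper_width: 0.0003
time_s: 2.6
tcp_pos: [0.5269, -0.0937, 0.1913]
eef_rot: [179.1, -1.0, 173.2]
contact_force: [-0.4, -0.1, -0.0]
gripper_width: 0.0004
t 2.6 tcp [ 0.5269 -0.0937  0.1913] rot [179.11  -0.95 173.2 ] F [-0.4 -0.1 -0. ] rows [-0.75  0.74  2.85] yaw 0.07
```

```bash
python3 -m inch '[{"x":-0.4,"y":0.4,"z":0,"yaw":0},{"x":-0.3,"y":0.35,"z":0,"yaw":0},{"x":0,"y":0,"z":0,"yaw":0}]'
python3 - <<'E'
from h import *
import cv2
rem([*S[1],.12])
i=r.camera_info("wrist");p,d=r.capture("wrist");cv2.imwrite("pics/w1.png",p[:,:,::-1]);np.savez("w1.npz",p=p,d=d,K=i["mtx"],T=i["pose"]);print(i)
E
```

```text
time_s: 2.85
tcp_pos: [0.5474, -0.0753, 0.1906]
eef_rot: [179.1, -1.0, 173.3]
contact_force: [-0.0, -0.1, 0.0]
gripper_width: 0.0005
t 2.85 tcp [ 0.5474 -0.0753  0.1906] rot [179.13  -1.05 173.28] F [-0.  -0.1  0. ] rows [-0.02 -0.09  2.82] yaw 0.1
{'mtx': array([[369.06086319,   0.        , 321.9667069 ],
       [  0.        , 369.06086319, 237.7962131 ],
       [  0.        ,   0.        ,   1.        ]]), 'pose': array([[ 0.11751769,  0.96371575,  0.23966966,  0.4823113 ],
       [ 0.99294562, -0.1178612 , -0.01295107, -0.07000308],
       [ 0.0157666 ,  0.23950092, -0.97076811,  0.3401788 ],
       [ 0.        ,  0.        ,  0.        ,  1.        ]])}
```

View pics/w1.png

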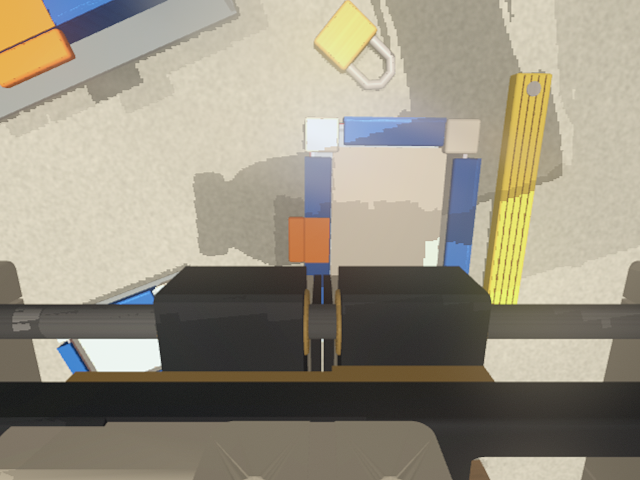

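Wrist view: strip 2 is at (395,132), strip 1 (with tab) at (318,215), strip 3 at (462,215), and the padlock and rule are clear of the box. The fingers stand over strip 1.

Run:
```python
from h import *
import cv2
f=np.load("w1.npz");p=f["p"];info=dict(mtx=f["K"],pose=f["T"])
hsv=cv2.cvtColor(p,cv2.COLOR_RGB2HSV);m=cv2.inRange(hsv,(100,110,60),(130,255,255))
m[:100]=0;m[270:]=0;m[:,:300]=0;m[:,490:]=0
n,l,st,c=cv2.connectedComponentsWithStats(m)
for k in range(1,n):
    if st[k,4]>200:
        w=ray("wrist",np.argwhere(l==k)[:,::-1],.076,info)[:,:2]
        q=(w-C);print(st[k],"box x",np.percentile(q@X,[2,50,98]).round(4),"box y",np.percentile(q@Y,[2,50,98]).round(4))
```

```text
[444 241  27  29 598] box x [0.043  0.0521 0.061 ] box y [-0.0239 -0.0136 -0.0043]
```

Run:
```python
from h import *
f=np.load("w1.npz");info=dict(mtx=f["K"],pose=f["T"])
for n,uv in dict(s2=(395,132),s2out=(395,117.5),s1out=(305,190),s1in=(331,190)).items():
    q=ray("wrist",uv,.076,info)[0,:2]-C;print(n,(q@X).round(4),(q@Y).round(4))
```

```text
s2 0.0003 0.0748
s2out -0.0002 0.0843
s1out -0.062 0.0345
s1in -0.0434 0.0346
```

```bash
python3 -m inch '[{"x":0,"y":-0.1,"z":0.8,"yaw":0},{"x":0,"y":0,"z":0.9,"yaw":0},{"x":0,"y":0,"z":0.8,"yaw":0},{"x":0,"y":0,"z":0.7,"yaw":0},{"x":0,"y":0,"z":0.2,"yaw":0}]'
python3 -c 'from h import *; rem([*S[1],.087])'
```

```text
time_s: 3.32
tcp_pos: [0.5464, -0.0791, 0.1052]
eef_rot: [179.1, -0.8, 173.1]
contact_force: [-1.6, -0.0, -0.2]
gripper_width: 0.0002
t 3.32 tcp [ 0.5464 -0.0791  0.1052] rot [179.07  -0.76 173.12] F [-1.6 -0.  -0.2] rows [-0.    0.1   0.73] yaw 0.06
```

```bash
python3 -m inch '[{"x":0,"y":0.12,"z":0.3,"yaw":0},{"x":0,"y":0.05,"z":0.2,"yaw":0},{"x":0,"y":0,"z":0,"yaw":0}]'
python3 -c 'from h import *; rem([*S[1],.087])'
```

```text
time_s: 3.57
tcp_pos: [0.5462, -0.0757, 0.0917]
eef_rot: [179.1, -0.8, 173.0]
contact_force: [0.3, 0.1, -0.2]
gripper_width: 0.0007
t 3.57 tcp [ 0.5462 -0.0757  0.0917] rot [179.11  -0.85 173.02] F [ 0.3  0.1 -0.2] rows [-0.02 -0.02  0.19] yaw 0.03
```

Now press in small steps: contact is expected at TCP z ≈ 0.087 and the snap at 0.084.

```bash
Z='{"x":0,"y":0,"z":0.1,"yaw":0}'
python3 -m inch '[{"x":0,"y":0,"z":0.1,"yaw":0},{"x":0,"y":0,"z":0.08,"yaw":0}]'
python3 -m inch '[{"x":0,"y":0,"z":0.08,"yaw":0}]'
python3 -m inch '[{"x":0,"y":0,"z":0.08,"yaw":0}]'
python3 -m inch '[{"x":0,"y":0,"z":0.08,"yaw":0}]'
```

```text
time_s: 3.73
tcp_pos: [0.5472, -0.0756, 0.0884]
eef_rot: [179.1, -0.7, 173.0]
contact_force: [1.2, -0.2, -0.1]
gripper_width: 0.0003
time_s: 3.82
tcp_pos: [0.5476, -0.0755, 0.087]
eef_rot: [179.1, -0.7, 173.1]
contact_force: [-2.9, -0.8, 7.5]
gripper_width: 0.0007
time_s: 3.9
tcp_pos: [0.5476, -0.0756, 0.0856]
eef_rot: [179.1, -0.6, 173.1]
contact_force: [-3.3, -1.0, 4.2]
gripper_width: 0.0007
time_s: 3.98
tcp_pos: [0.5477, -0.0756, 0.0839]
eef_rot: [179.1, -0.6, 173.1]
contact_force: [0.9, 0.1, -1.0]
gripper_width: 0.0003
```

```bash
python3 -m inch '[{"x":0,"y":0,"z":0.06,"yaw":0}]'
python3 -m inch '[{"x":0,"y":0,"z":0.04,"yaw":0}]'
python3 -m inch '[{"x":0,"y":0,"z":-0.5,"yaw":0},{"x":0,"y":0,"z":-0.5,"yaw":0},{"x":0,"y":0,"z":-0.5,"yaw":0},{"x":0,"y":0,"z":0,"yaw":0}]'
python3 -c 'from h import *; rem([*S[2],.12])'
```

```text
time_s: 4.07
tcp_pos: [0.548, -0.0755, 0.0825]
eef_rot: [179.1, -0.6, 173.1]
contact_force: [0.6, -0.0, -0.1]
gripper_width: 0.0002
time_s: 4.15
tcp_pos: [0.5481, -0.0754, 0.0814]
eef_rot: [179.1, -0.5, 173.1]
contact_force: [-0.8, 0.9, 0.2]
gripper_width: 0.0009
time_s: 4.48
tcp_pos: [0.548, -0.0759, 0.1184]
eef_rot: [179.1, -0.7, 173.1]
contact_force: [0.1, 0.1, 0.2]
gripper_width: 0.0004
t 4.48 tcp [ 0.548  -0.0759  0.1184] rot [179.08  -0.66 173.06] F [0.1 0.1 0.2] rows [3.15 2.09 0.01] yaw 0.04
```

Side 1 snapped: the force went 7.5, 4.2, then 0 N, with no push-back down to 0.0814. On to side 2.

```bash
python3 -m inch '[{"x":0.8,"y":0.5,"z":-0.03,"yaw":0},{"x":0.8,"y":0.5,"z":-0.03,"yaw":0},{"x":0.8,"y":0.5,"z":-0.03,"yaw":0},{"x":0.7,"y":0.5,"z":-0.03,"yaw":0},{"x":0,"y":0.1,"z":0,"yaw":0}]'
python3 -c 'from h import *; rem([*S[2],.087])'
```

```text
time_s: 4.9
tcp_pos: [0.4757, -0.0134, 0.121]
eef_rot: [179.0, -0.6, 172.8]
contact_force: [-0.1, 0.7, -0.7]
gripper_width: 0.0003
t 4.9 tcp [ 0.4757 -0.0134  0.121 ] rot [179.03  -0.6  172.83] F [-0.1  0.7 -0.7] rows [-0.04 -0.07  1.36] yaw -0.02
```

```bash
python3 -m inch '[{"x":-0.06,"y":0,"z":0.4,"yaw":0},{"x":-0.03,"y":0,"z":0.4,"yaw":0},{"x":0,"y":0,"z":0.2,"yaw":0},{"x":0,"y":0,"z":0,"yaw":0}]'
python3 -c 'from h import *; rem([*S[2],.087])'
```

```text
time_s: 5.23
tcp_pos: [0.4781, -0.0115, 0.0951]
eef_rot: [178.9, -0.4, 173.0]
contact_force: [0.3, 0.1, -0.4]
gripper_width: 0.0004
t 5.23 tcp [ 0.4781 -0.0115  0.0951] rot [178.93  -0.43 173.02] F [ 0.3  0.1 -0.4] rows [ 0.06 -0.14  0.32] yaw 0.03
```

```bash
python3 -m inch '[{"x":0.03,"y":-0.14,"z":0.12,"yaw":0},{"x":0,"y":-0.02,"z":0.1,"yaw":0}]'
python3 -m inch '[{"x":0,"y":0,"z":0.08,"yaw":0}]'
python3 -m inch '[{"x":0,"y":0,"z":0.06,"yaw":0}]'
python3 -m inch '[{"x":0,"y":0,"z":0.06,"yaw":0}]'
python3 -m inch '[{"x":0,"y":0,"z":0.06,"yaw":0}]'
python3 -c 'from h import *; rem([*S[2],.087])'
```

```text
time_s: 5.4
tcp_pos: [0.4773, -0.0155, 0.0892]
eef_rot: [178.9, -0.4, 173.0]
contact_force: [-0.6, -0.3, 0.0]
gripper_width: 0.0007
time_s: 5.48
tcp_pos: [0.4774, -0.0158, 0.087]
eef_rot: [178.9, -0.4, 173.0]
contact_force: [-2.9, 1.4, 7.0]
gripper_width: 0.0006
time_s: 5.57
tcp_pos: [0.4775, -0.0159, 0.0855]
eef_rot: [178.9, -0.4, 173.0]
contact_force: [-1.8, 1.3, 3.7]
gripper_width: 0.0003
time_s: 5.65
tcp_pos: [0.4776, -0.0159, 0.0841]
eef_rot: [178.9, -0.4, 173.0]
contact_force: [0.0, -0.3, 0.2]
gripper_width: 0.0003
time_s: 5.73
tcp_pos: [0.4778, -0.016, 0.0825]
eef_rot: [178.9, -0.4, 173.0]
contact_force: [0.5, -0.1, -0.2]
gripper_width: 0.0003
t 5.73 tcp [ 0.4778 -0.016   0.0825] rot [178.92  -0.4  172.96] F [ 0.5 -0.1 -0.2] rows [ 0.07  0.05 -0.18] yaw 0.02
```

```bash
python3 -m inch '[{"x":0,"y":0,"z":-0.5,"yaw":0},{"x":0,"y":0,"z":-0.5,"yaw":0},{"x":0,"y":0,"z":-0.6,"yaw":0},{"x":-0.7,"y":0.5,"z":-0.03,"yaw":0},{"x":-0.8,"y":0.5,"z":-0.03,"yaw":0}]'
python3 -m inch '[{"x":-0.8,"y":0.5,"z":-0.03,"yaw":0},{"x":-0.7,"y":0.4,"z":-0.03,"yaw":0},{"x":0,"y":0.1,"z":-0.03,"yaw":0},{"x":0,"y":0,"z":0,"yaw":0}]'
python3 - <<'E'
from h import *
import cv2
rem([*S[3],.087])
p,d=r.capture("top");np.savez("top1.npz",p=p,d=d)
q,_=r.capture("side")
cv2.imwrite("pics/b.png",np.hstack([cv2.resize(p[170:290,320:440,::-1],(400,400)),cv2.resize(q[170:290,260:380,::-1],(400,400))]))
E
```

```text
time_s: 6.15
tcp_pos: [0.5151, 0.0018, 0.1246]
eef_rot: [179.0, -0.6, 172.8]
contact_force: [0.9, -0.4, -0.5]
gripper_width: 0.0006
time_s: 6.48
tcp_pos: [0.5613, 0.0241, 0.1277]
eef_rot: [178.9, -0.4, 172.9]
contact_force: [0.3, 0.6, 0.3]
gripper_width: 0.0005
t 6.48 tcp [0.5613 0.0241 0.1277] rot [178.93  -0.38 172.88] F [0.3 0.6 0.3] rows [0.08 0.11 1.63] yaw -0.01
```

View pics/b.png

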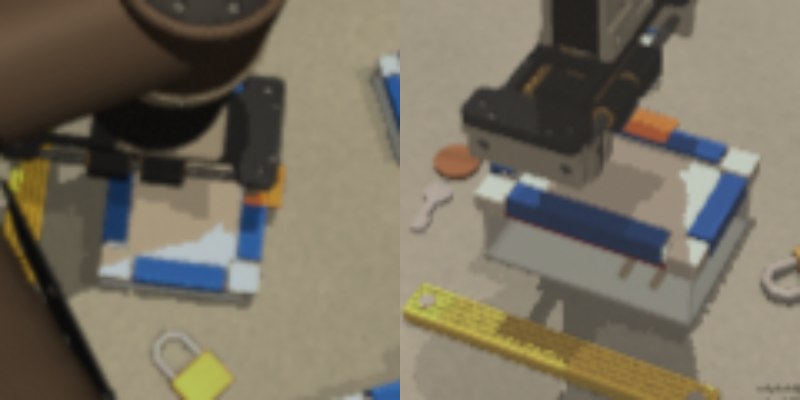

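The side crop shows the tab strip (680,140) and strip 2 (718,210) flush with the corners. Strip 3 (590,225) is still up with a red seal line, and the box is in place.

```bash
python3 -m inch '[{"x":0.08,"y":0.1,"z":0.5,"yaw":0},{"x":0,"y":0.02,"z":0.5,"yaw":0},{"x":0,"y":0,"z":0.3,"yaw":0},{"x":0,"y":0,"z":0.05,"yaw":0}]'
python3 -c 'from h import *; rem([*S[3],.087])'
```

```text
time_s: 6.92
tcp_pos: [0.5564, 0.0262, 0.0937]
eef_rot: [178.9, -0.3, 172.8]
contact_force: [-0.6, 0.5, 0.2]
gripper_width: 0.0003
t 6.92 tcp [0.5564 0.0262 0.0937] rot [178.9   -0.34 172.84] F [-0.6  0.5  0.2] rows [-0.12  0.08  0.27] yaw -0.02
```

```bash
python3 -m inch '[{"x":-0.1,"y":0.06,"z":0.08,"yaw":0},{"x":0,"y":0,"z":0.08,"yaw":0}]'
python3 -m inch '[{"x":0,"y":0,"z":0.07,"yaw":0}]'
python3 -m inch '[{"x":0,"y":0,"z":0.06,"yaw":0}]'
python3 -m inch '[{"x":0,"y":0,"z":0.06,"yaw":0}]'
python3 -m inch '[{"x":0,"y":0,"z":0.06,"yaw":0}]'
python3 -c 'from h import *; rem([*S[3],.087])'
```

```text
time_s: 7.08
tcp_pos: [0.5586, 0.027, 0.0898]
eef_rot: [178.9, -0.4, 172.8]
contact_force: [0.8, 0.4, 1.1]
gripper_width: 0.0003
time_s: 7.17
tcp_pos: [0.5586, 0.0269, 0.0882]
eef_rot: [178.9, -0.3, 172.8]
contact_force: [-0.5, 0.7, -1.1]
gripper_width: 0.0004
time_s: 7.25
tcp_pos: [0.5589, 0.027, 0.087]
eef_rot: [178.9, -0.3, 172.8]
contact_force: [-2.7, 2.0, 6.9]
gripper_width: 0.0007
time_s: 7.33
tcp_pos: [0.5589, 0.0271, 0.086]
eef_rot: [178.9, -0.3, 172.8]
contact_force: [-3.9, 1.4, 4.6]
gripper_width: 0.0005
time_s: 7.42
tcp_pos: [0.5589, 0.0271, 0.0849]
eef_rot: [178.9, -0.3, 172.8]
contact_force: [-0.9, 0.1, 1.4]
gripper_width: 0.0008
t 7.42 tcp [0.5589 0.0271 0.0849] rot [178.88  -0.28 172.84] F [-0.9  0.1  1.4] rows [-0.02  0.04 -0.08] yaw -0.02
```

```bash
python3 -m inch '[{"x":0,"y":0,"z":0.06,"yaw":0}]'
python3 -m inch '[{"x":0,"y":0,"z":0.06,"yaw":0}]'
python3 -m inch '[{"x":0,"y":0,"z":-0.5,"yaw":0},{"x":0,"y":0,"z":-0.5,"yaw":0},{"x":0,"y":0,"z":-0.6,"yaw":0},{"x":-0.7,"y":-0.5,"z":-0.03,"yaw":0},{"x":-0.8,"y":-0.5,"z":-0.03,"yaw":0}]'
python3 -m inch '[{"x":-0.8,"y":-0.5,"z":-0.03,"yaw":0},{"x":-0.7,"y":-0.5,"z":-0.03,"yaw":0},{"x":0,"y":0,"z":-0.03,"yaw":0}]'
python3 -c 'from h import *; rem([*S[4],.087])'
```

```text
time_s: 7.5
tcp_pos: [0.5591, 0.0272, 0.0836]
eef_rot: [178.9, -0.2, 172.8]
contact_force: [-0.7, -0.1, -0.2]
gripper_width: 0.0002
time_s: 7.58
tcp_pos: [0.5593, 0.0273, 0.0821]
eef_rot: [178.9, -0.2, 172.8]
contact_force: [0.4, -0.4, 0.0]
gripper_width: 0.0005
time_s: 8.0
tcp_pos: [0.5915, -0.0021, 0.1233]
eef_rot: [178.9, -0.4, 173.0]
contact_force: [-0.2, 0.9, -0.2]
gripper_width: 0.0008
time_s: 8.25
tcp_pos: [0.6302, -0.0342, 0.1255]
eef_rot: [178.9, -0.2, 173.0]
contact_force: [0.9, -0.1, -0.6]
gripper_width: 0.0003
t 8.25 tcp [ 0.6302 -0.0342  0.1255] rot [ 1.7887e+02 -1.6000e-01  1.7303e+02] F [ 0.9 -0.1 -0.6] rows [ 0.01 -0.02  1.54] yaw 0.03
```

```bash
python3 -m inch '[{"x":0,"y":0,"z":0.5,"yaw":0},{"x":0,"y":0,"z":0.5,"yaw":0},{"x":0,"y":0,"z":0.15,"yaw":0},{"x":0,"y":0,"z":0,"yaw":0}]'
python3 -c 'from h import *; rem([*S[4],.087])'
```

```text
time_s: 8.58
tcp_pos: [0.6314, -0.0349, 0.0953]
eef_rot: [178.9, -0.1, 172.9]
contact_force: [0.2, 0.2, 0.0]
gripper_width: 0.0005
t 8.58 tcp [ 0.6314 -0.0349  0.0953] rot [ 1.7886e+02 -9.0000e-02  1.7286e+02] F [0.2 0.2 0. ] rows [0.06 0.03 0.33] yaw -0.01
```

```bash
python3 -m inch '[{"x":0.06,"y":0.03,"z":0.12,"yaw":0},{"x":0,"y":0,"z":0.1,"yaw":0}]'
python3 -m inch '[{"x":0,"y":0,"z":0.08,"yaw":0}]'
python3 -m inch '[{"x":0,"y":0,"z":0.06,"yaw":0}]'
python3 -m inch '[{"x":0,"y":0,"z":0.06,"yaw":0}]'
python3 -m inch '[{"x":0,"y":0,"z":0.06,"yaw":0}]'
python3 -m inch '[{"x":0,"y":0,"z":0.06,"yaw":0}]'
```

```text
time_s: 8.75
tcp_pos: [0.6299, -0.0335, 0.0901]
eef_rot: [178.9, -0.1, 172.9]
contact_force: [-0.1, -0.0, -0.6]
gripper_width: 0.0002
time_s: 8.83
tcp_pos: [0.63, -0.0332, 0.0884]
eef_rot: [178.9, -0.0, 172.9]
contact_force: [-0.1, 0.0, -0.3]
gripper_width: 0.0002
time_s: 8.92
tcp_pos: [0.6301, -0.0329, 0.0871]
eef_rot: [178.9, -0.0, 172.9]
contact_force: [-1.1, -0.7, 6.1]
gripper_width: 0.0004
time_s: 9.0
tcp_pos: [0.6302, -0.0329, 0.0864]
eef_rot: [178.9, 0.0, 173.0]
contact_force: [-2.8, -2.0, 6.5]
gripper_width: 0.0005
time_s: 9.08
tcp_pos: [0.6301, -0.033, 0.0856]
eef_rot: [178.9, 0.0, 173.0]
contact_force: [-1.7, -0.1, 3.1]
gripper_width: -0.0001
time_s: 9.17
tcp_pos: [0.6302, -0.0329, 0.0846]
eef_rot: [178.9, 0.1, 173.0]
contact_force: [0.3, -0.7, 0.2]
gripper_width: 0.0004
```

Finish this press, lift, then back off towards the right and look.

```bash
python3 -m inch '[{"x":0,"y":0,"z":0.06,"yaw":0}]'
python3 -m inch '[{"x":0,"y":0,"z":0.05,"yaw":0}]'
python3 -m inch '[{"x":0,"y":0,"z":-0.5,"yaw":0},{"x":0,"y":0,"z":-1,"yaw":0},{"x":0,"y":0,"z":-1,"yaw":0},{"x":0,"y":0,"z":-1,"yaw":0},{"x":0,"y":0,"z":-1,"yaw":0}]'
python3 -m inch '[{"x":0.6,"y":-1,"z":-0.2,"yaw":0},{"x":0.6,"y":-1,"z":-0.2,"yaw":0},{"x":0.6,"y":-1,"z":-0.2,"yaw":0},{"x":0.6,"y":-1,"z":-0.2,"yaw":0},{"x":0.6,"y":-1,"z":-0.2,"yaw":0}]'
python3 -m inch '[{"x":0.6,"y":-1,"z":-0.2,"yaw":0},{"x":0.6,"y":-1,"z":-0.2,"yaw":0},{"x":0.6,"y":-1,"z":-0.2,"yaw":0},{"x":0.6,"y":-1,"z":-0.2,"yaw":0},{"x":0.6,"y":-1,"z":-0.2,"yaw":0}]'
python3 -m inch '[{"x":0.5,"y":-1,"z":-0.1,"yaw":0},{"x":0.5,"y":-1,"z":-0.1,"yaw":0},{"x":0.5,"y":-1,"z":-0.1,"yaw":0},{"x":0,"y":-1,"z":-0.1,"yaw":0},{"x":0,"y":0,"z":0,"yaw":0}]'
python3 - <<'E'
from h import *
import cv2
p,d=r.capture("top");np.savez("top2.npz",p=p,d=d)
q,_=r.capture("side")
cv2.imwrite("pics/e.png",np.hstack([cv2.resize(p[170:290,320:440,::-1],(400,400)),cv2.resize(q[170:290,260:380,::-1],(400,400),interpolation=cv2.INTER_CUBIC)]))
hsv=cv2.cvtColor(p,cv2.COLOR_RGB2HSV);b=cv2.inRange(hsv,(100,120,40),(130,255,255));m=np.zeros_like(b);m[180:270,340:412]=b[180:270,340:412]
print(cv2.minAreaRect(ray("top",np.argwhere(m>0)[:,::-1],.070)[:,:2].astype(np.float32)))
E
```

```text
time_s: 9.25
tcp_pos: [0.6304, -0.0328, 0.0832]
eef_rot: [178.9, 0.1, 173.0]
contact_force: [0.3, -0.1, 0.5]
gripper_width: 0.0004
time_s: 9.33
tcp_pos: [0.6305, -0.0326, 0.0818]
eef_rot: [178.8, 0.1, 173.0]
contact_force: [0.6, -0.2, 0.5]
gripper_width: 0.0007
time_s: 9.75
tcp_pos: [0.6265, -0.0352, 0.1936]
eef_rot: [179.0, -0.6, 173.0]
contact_force: [0.5, 0.4, 0.1]
gripper_width: 0.0007
time_s: 10.17
tcp_pos: [0.5408, -0.1505, 0.2288]
eef_rot: [178.9, 0.3, 173.4]
contact_force: [1.1, -1.7, 0.5]
gripper_width: 0.0003
time_s: 10.58
tcp_pos: [0.447, -0.2714, 0.2581]
eef_rot: [178.9, 0.7, 173.5]
contact_force: [0.2, -0.2, 1.0]
gripper_width: 0.0006
time_s: 11.0
tcp_pos: [0.3922, -0.3739, 0.274]
eef_rot: [179.1, 1.2, 173.4]
contact_force: [0.8, -0.1, 0.3]
gripper_width: 0.0003
((0.5530974864959717, -0.02452881634235382), (0.12312894314527512, 0.17380167543888092), 82.7181625366211)
```

View pics/e.png

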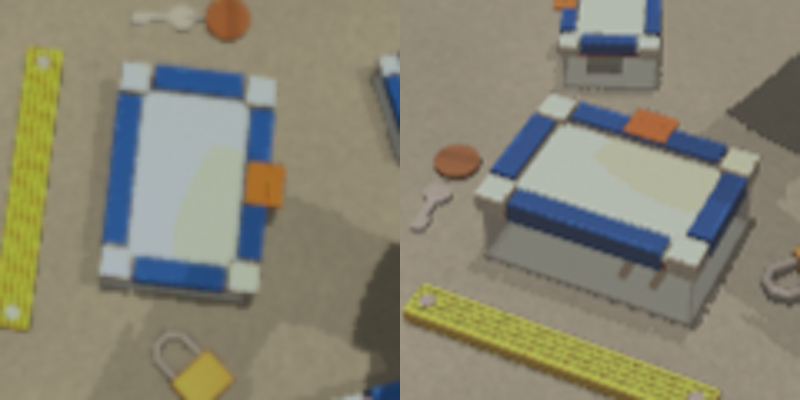

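All four sections look flush with the corners, no red seal shows, and the neighbouring objects are where they were. I'll do one numeric height check per strip, then hand in.

Run:
```python
from h import *
i=r.camera_info("top");K,T=i["mtx"],i["pose"]
for f in("top0","top2"):
    d=np.load(f+".npz")["d"];o=[]
    for k in S:
        off=[0,.035,-.035] if k%2 else [0,.015,-.015]
        h=[]
        for a in off:
            q=np.r_[S[k]+a*(Y if k%2 else X),.072];c=(q-T[:3,3])@T[:3,:3];u,v=np.round(K[:2,:2].diagonal()*c[:2]/c[2]+K[:2,2]).astype(int)
            D=np.median(d[v-1:v+2,u-1:u+2]);h.append((T[:3,:3]@(np.linalg.inv(K)@[u,v,1]*D)+T[:3,3])[2])
        o.append(np.round(np.median(h)*1000,1))
    print(f,o)
```

```text
top0 [np.float64(77.1), np.float64(76.3), np.float64(75.1), np.float64(76.0)]
top2 [np.float64(70.9), np.float64(69.7), np.float64(70.2), np.float64(70.8)]
```

```bash
python3 -c 'from plant import r; print(r.close_job())'
```

```text
the job is handed in; nothing more can be done
None
```

All four sides of the middle-sized box's lid are clicked shut, and the job is handed in at about 11 s on the robot's clock. With the fingers closed, I pressed the orange-tab side first, then went round clockwise.

- **Clicks:** on each side the upward force peaked at about 6–8 N, then dropped to about zero as the section snapped over.
- **Strip heights:** the overhead depth image put the four strips at about 75–77 mm before and 70–71 mm after, matching the 70 mm expected when shut. No red seal shows in the last pictures.
- **Box position:** the lid centre moved by less than 1 mm, and its angle did not change.
- **Surroundings:** the key, padlock and folding rule look unmoved in the last close-ups. I did not recheck the objects on the organiser ledge, but the arm went nowhere near them.

No check failed. In one mid-job wrist picture, my hand-picked centre for side 2 came out about 2.7 mm off the overhead estimate. That was within what the strip width allows, and the press still worked.

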